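# Open the drying cabinet and rack the samples in its door

## Robot

A 6-joint arm with a two-finger parallel gripper is mounted at the origin on the work surface. World frame = base frame: x ahead of the robot, y to its left, z up, the work surface at z = 0. Lengths are in m, angles in rad, forces in N, time in s.
With the tool pointing down it reaches from about 0.375 to 0.975 m from the base axis. Payload 3.8 kg.
Tool frame: the origin (TCP) lies at the very end of the fingers, on their centre line; the grasp point (between the pads) lies 19 mm behind it; z points along the fingers, y is the line along which they close (so a half turn about z gives the same grasp; the last joint's range is limited). The gripper opens to 85 mm and grips with 20 to 120 N. Pads are 22 mm wide; open, the fingers measure 114 mm over their backs; the gripper's body (76 mm by 85 mm) begins 54 mm behind the grasp point. The pads swing forward as they close: fully open they stand 13 mm farther back than shut.
Start: joints at [1.276, 0.264, 1.604, -0, 1.274, -0.037], TCP at [0.172, 0.653, 0.231] pointing down, gripper open.
Joint ranges: [-2.63, 2.63], [-0.94, 2.18], [0.31, 2.57], [-1.31, 4.45], [0, 2.66], [-2.55, 2.55]. Speed limits (rad/s): [2.57, 2.57, 3.14, 3.14, 3.14, 3.14].

## Interface

Orientations are given as a rotation vector (axis times angle).
In Python, from workcell import bot, vision gives the robot as it stands. The module is installed in compiled form; this text tells all that it offers.
- The arm moves only by the tool play_rows, never from a script. Its argument "moves" is a list that holds one entry, the list of rows, each a list of 7 numbers: the turn, a rotation vector about the tool's x, y, z as a fraction of full scale, then the shift along the tool's x, y, z as a fraction of full scale, then the finger opening in mm, from 0 to 85.4. In form: [[[ax, ay, az, x, y, z, jaw], ...]]. A call has 1 to 5 rows; each row shifts and turns the commanded pose from where the row before left it, along the tool's axes as they then stand; what a row does not reach is not made up. Full scale, the value 1, is 0.1 m for a shift and 0.5 rad for a turn. A row lasts 1/12 s, in which the tool goes at most 41.7 mm and 7.16 degrees, less where a joint would pass 70% of its speed; a pose out of reach is approached as far as the arm can. A call with a number of a shift or a turn outside -1 to 1 is refused whole. A call with a gripper value outside its range is refused whole. The fingers move at their own pace and stop on an object; "newtons" is the grip in N (left out, the last holds). Time passes only in rows, so rows that do not move let the fingers close. It gives the time, the measured TCP pose, the force, the opening and the grip force at its end, in the units of the state.
- bot.read_state(): the state, without advancing time (a new reading comes with each control period).
- vision.read_camera(name): name is "side" or "top"; returns a dict with "image" (420x560x3 uint8, red, green, blue), "depth" (420x560 float32, m along the optical axis (not along the pixel's ray), 0 where there is no reading), "K" (3x3 intrinsics, pixels), "R" (3x3) and "t" (3): a world point X has camera coordinates R X + t. Camera axes: x right, y down, z forward; pixel columns grow to the right and rows downward; lengths in m; the calibration is good to about 2 mm. A picture is of the moment at which its call begins.
- bot.finish_job(): hands the job in; it is judged then, once.
The state is a dict: "time": time; "q": joint angles; "joint_vel": joint speeds; "joint_torque": joint torques, N m; "tool_pos": TCP position; "tcp_rot": TCP orientation; "wrist_force": force on the tool from outside, world axes, zero at the start; "torque": the same for the moment, N m; "width": opening from 0.0 (shut) to 1.0 (fully open); "grip_force": force on a finger pad.
Only numpy, scipy, OpenCV 4.12 (cv2) and the standard library are available. Lean on these libraries where they do the work, as an engineer would, in place of code of your own. Each camera call takes 0.05 s, during which the arm holds its last target. There are 200 camera calls.

## Task

Open the small white drying cabinet: turn its lever handle down until you feel it reach its stop, without forcing it, pull the door free and swing it wide open, about square to the cabinet or a little more. Then sort the samples from the tray into the bins on the inside of the door, the thin tube standing upright in the narrow bin and the thick jar standing upright in the wide bin. Leave the door wide open, and leave the beaker, the wash bottle and the tube rack where they are.

Things in the scene. Friction and masses are not known exactly. Their poses are not given: they have to be found in the camera images.
- cabinet: white bench-top drying cabinet, fixed, 250 deep x 280 wide x 235 tall on 20 mm feet (top at z = 255 mm). Origin: centre of its underside on the bench; its front faces its own -x, +y is its left. The door covers the whole front.
- cabinet_door (a joint): door angle: 0 shut, grows as it opens (1.57 = square to the front, hard limit 1.8). The door stays where it is left (light friction) and cannot open until the lever's bolt is clear.
- door_hinge (a point): point on the vertical hinge axis, 213 mm above the bench, at the door's outer face and the cabinet's left front edge; axes of the door: -x is out of its outer face, -y runs along the door from the hinge to its free edge, z up. The door is 20 mm thick (x 0 to 20), 280 wide (y 0 to -280), and its top is 255 mm above the bench.
- door_lever: steel lever on the door. Origin: its pivot at the outer face, 50 mm from the free edge, 213 mm above the bench; turns about its x. Bar 16 mm thick, 105 long, 64 mm off the face (axis; 56 mm gap behind), from the pivot towards the hinge, at rest 0.3 rad above level. Tip turned down onto its firm stop = bolt clear; the stop is 0.45 to 0.8 rad from rest, to be felt; bolt clears just before it.
- lever_bar (a joint): overload spring between the lever's bar and its hub: 0 rad in proper use; it begins to yield when the bar is pressed on its stop with more than about 10 N at the grip point, and beyond 0.06 rad (some 30 N) the lever is being forced.
- lever_grip (a point): point on the axis of the lever's bar, 75 mm from the pivot: where to take it. Moves with the lever, has the lever's axes (x normal to the door, the bar lies 0.3 rad above y). A spring (2 to 6 N here) lifts the lever again if let go; once the door is 0.15 rad ajar it may be let go.
- wide_bin (a point): wide aluminium bin on the inside of the door: centre of its inner floor, 118 mm above the bench; axes of the door (x away from the door's inner face, y along the door). Inside 85 (x) x 105 (y), open top, walls 50 high and 4 thick; the door's panel is its back, 137 mm higher than the bin floor.
- narrow_bin (a point): narrow bin beside the wide one, nearer the door's free edge: centre of its inner floor, same height and axes. Inside 85 (x) x 56 (y), walls 50 high and 4 thick; centres of the two bins 84.5 mm apart.
- tube: thin capped sample tube standing on the tray, 115 tall, body 29 across, cap 34 across and the top 21 mm; origin: centre of its underside, z up. About 50 g.
- jar: thick capped sample jar standing on the tray, 105 tall, body 62 across up to 72 mm, cap 57 across and the top 26 mm; origin: centre of its underside, z up. About 140 g.
- tray: shallow grey tray, fixed, 240 x 240, rim 18 high, floor 5 thick; origin: centre of its underside.
- beaker: bystander: open glass beaker 72 across, 95 tall; origin under its centre. Leave it alone.
- wash_bottle: bystander: white squeeze bottle 72 across, 164 tall with a thin bent spout to 240; origin under its centre. Leave it alone.
- tube_rack: bystander: blue rack 90 x 160 with three capped tubes, 125 tall; origin under its centre. Leave it alone.
Not all that is in view belongs to the job. Leave any brown look-alike of the jar alone.

How it is judged:
By the outcome, as a careful person would: the job done as asked, in the order asked, and still so for the second after the job is handed in, with the robot touching nothing.
It also fails if it takes over 72 s, if anything falls off the work surface, if the arm or the gripper's body presses on something with over 40 N, if the wrist force passes 120 N, or if a joint passes its speed limit or range.

## Working session

There is one attempt and no reset: what is moved stays moved. The work goes in short steps, Python scripts to look and compute and a tool call to move; the robot and the scene stay as the last step left them, time stands still between calls to the robot, and variables do not carry over. Pictures are saved under pics/ and viewed, at most 10 in all, crops included, and the job is handed in when it is done.

Besides the shell and the picture viewer there is one more tool, called by a JSON object that holds its "fn" and its "kwargs", one argument or row to a line. play_rows: Moves the arm, as the interface text tells. Its arguments: {"type":"object","properties":{"moves":{"type":"array","items":{"type":"array","items":{"type":"array","items":{"type":"number"}}}},"newtons":{"type":"number"}},"required":["moves"]}

```bash
mkdir -p pics; python3 - <<'E'
from workcell import bot, vision
import cv2,numpy as np
s=bot.read_state(); print({k:np.round(v,3).tolist() for k,v in s.items()})
for n in("side","top"):
    c=vision.read_camera(n); cv2.imwrite(f"pics/{n}0.png",c["image"][...,::-1]); np.savez(f"{n}0.npz",**c)
    print(n,c["K"].round(1).tolist(),(-c["R"].T@c["t"]).round(3),c["R"].round(3).tolist())
E
```

```text
{'time': 0.0, 'q': [1.276, 0.265, 1.605, 0.0, 1.274, -0.037], 'joint_vel': [-0.001, -0.001, 0.002, 0.001, -0.002, 0.0], 'joint_torque': [0.001, -51.509, -36.732, -0.0, 0.013, 0.0], 'tool_pos': [0.172, 0.652, 0.23], 'tcp_rot': [-0.404, -3.115, 0.003], 'wrist_force': [0.229, 0.807, -0.037], 'torque': [0.031, 0.008, 0.013], 'grip_force': 0.0, 'width': 0.996}
side [[540.9, 0.0, 282.9], [0.0, 540.9, 205.3], [0.0, 0.0, 1.0]] [0.449 1.148 1.363] [[-0.998, -0.066, -0.011], [-0.042, 0.737, -0.674], [0.053, -0.672, -0.738]]
top [[390.7, 0.0, 280.6], [0.0, 390.7, 209.6], [0.0, 0.0, 1.0]] [0.469 0.044 1.208] [[0.016, -1.0, -0.002], [-0.998, -0.016, -0.066], [0.066, 0.003, -0.998]]
```

View pics/side0.png

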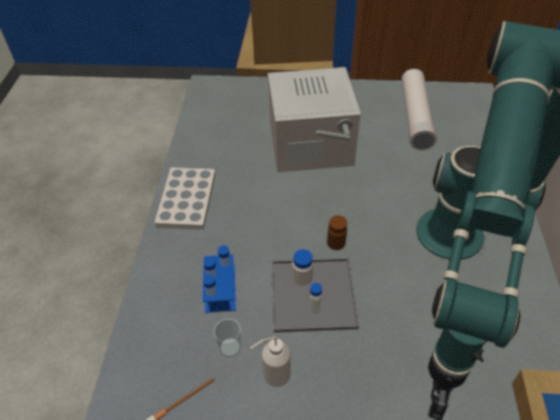

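View pics/top0.png

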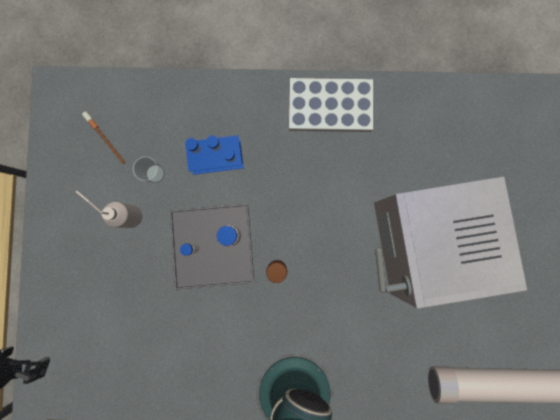

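The side picture shows the cabinet at (313,118) with its lever at (335,132). The tray is at (314,294) with the blue-capped jar at (303,265) and tube at (316,295). The brown jar at (337,232) is the look-alike.

In the top picture the jar cap is at (227,236), the tube cap at (187,249) and the brown look-alike at (277,272). The rack's blue caps are at (192,145), (213,142) and (230,156), and the lever runs (380,252)-(382,290) with its hub at (405,286).

Candidates are the blue cap at (227,236) for the jar, not the brown one or the rack tubes, and (187,249) for the tube. I'll measure these and check them in a crop.

```bash
cat > h.py <<'E'
import numpy as np,cv2
from scipy.spatial.transform import Rotation as Ro
def cloud(c):
    v,u=np.mgrid[:420,:560]; d=c["depth"]; K=c["K"]
    P=np.stack([(u-K[0,2])/K[0,0]*d,(v-K[1,2])/K[1,1]*d,d],-1)
    X=(P-c["t"])@c["R"]; X[d==0]=np.nan; return X
E
python3 - <<'E'
from h import *
T=dict(np.load("top0.npz"));S=dict(np.load("side0.npz"))
A=cloud(T);B=cloud(S)
def box(X,im,r,zl,zh,n):
    m=np.zeros(X.shape[:2],bool); m[r[0]:r[1],r[2]:r[3]]=1
    m&=(X[...,2]>zl)&(X[...,2]<zh); p=X[m]; 
    rc=cv2.minAreaRect(p[:,:2].astype(np.float32)); print(n,len(p),np.median(p,0).round(4),'rect',np.round(rc[0],4),np.round(rc[1],4),round(rc[2],2), cv2.boxPoints(rc).round(3).tolist())
box(A,0,(170,320,370,540),.247,.263,'cabtop T'); box(B,0,(60,180,250,370),.247,.263,'cabtop S')
for n,X,im in(("T",A,T["image"]),("S",B,S["image"])):
    h=cv2.cvtColor(im,cv2.COLOR_RGB2HSV); bl=(h[...,0]>100)&(h[...,0]<130)&(h[...,1]>150)
    for nm,zt,rr in(("tube",.12,dict(T=(238,260,175,200),S=(280,305,305,328))[n]),("jar",.11,dict(T=(222,252,212,245),S=(248,272,290,316))[n])):
        m=np.zeros_like(bl); m[rr[0]:rr[1],rr[2]:rr[3]]=1; m&=bl&(abs(X[...,2]-zt)<.006)
        p=X[m]; print(n,nm,len(p),p.mean(0).round(4),((p.max(0)+p.min(0))/2).round(4),np.ptp(p,0).round(3))
# lever points
m=np.zeros((420,560),bool); m[240:300,370:395]=1; m&=(A[...,2]>.15)&(A[...,2]<.3); p=A[m]
print('lever',len(p)); 
o=p[np.argsort(p[:,0])]; print(o[::max(1,len(o)//12)].round(3).tolist())
box(A,0,(195,300,165,265),.01,.022,'tray')
for n,r in(("beaker",(150,190,125,170)),("bottle",(195,235,95,145)),("brown",(255,290,260,295)),("rack",(130,180,180,250)),("plate",(70,135,285,380))):
    box(A,0,r,.015,.3,n)
a=cv2.resize(T["image"][180:310,360:540],None,fx=4,fy=4,interpolation=cv2.INTER_CUBIC)[:,:,::-1]
b=cv2.resize(T["image"][190:300,160:300],None,fx=4,fy=4,interpolation=cv2.INTER_CUBIC)[:,:,::-1]
cv2.imwrite("pics/cropT.png",a[:520,:720]);cv2.imwrite("pics/cropJ.png",b)
E
```

```text
cabtop T 12896 [ 0.4599 -0.39    0.2533] rect [ 0.456  -0.3574] [0.2807 0.344 ] 10.08 [[0.2879999876022339, -0.21299999952316284], [0.3479999899864197, -0.5509999990463257], [0.6240000128746033, -0.5019999742507935], [0.5640000104904175, -0.16300000250339508]]
cabtop S 4024 [ 0.4639 -0.3733  0.2543] rect [ 0.4588 -0.3547] [0.2808 0.352 ] 10.37 [[0.289000004529953, -0.2070000022649765], [0.35199999809265137, -0.5529999732971191], [0.6290000081062317, -0.503000020980835], [0.5649999976158142, -0.15600000321865082]]
T tube 95 [0.4272 0.3096 0.1179] [0.4277 0.3101 0.1181] [0.028 0.031 0.007]
T jar 264 [0.4673 0.1996 0.108 ] [0.467  0.2001 0.1091] [0.048 0.051 0.01 ]
S tube 87 [0.428  0.3157 0.1194] [0.4274 0.3151 0.1197] [0.027 0.034 0.011]
S jar 224 [0.4689 0.2057 0.1092] [0.4686 0.2046 0.11  ] [0.05  0.059 0.012]
lever 393
[[0.332, -0.208, 0.215], [0.339, -0.205, 0.216], [0.345, -0.205, 0.217], [0.349, -0.221, 0.213], [0.358, -0.211, 0.223], [0.37, -0.198, 0.222], [0.383, -0.197, 0.229], [0.393, -0.202, 0.237], [0.406, -0.196, 0.243], [0.418, -0.193, 0.245], [0.428, -0.2, 0.246], [0.43
[... 836 characters left out ...]
9] [0.0573 0.058 ] 43.58 [[0.328000009059906, 0.05900000035762787], [0.36800000071525574, 0.017000000923871994], [0.4090000092983246, 0.05700000002980232], [0.36899998784065247, 0.0989999994635582]]
rack 1693 [0.7097 0.2482 0.061 ] rect [0.7113 0.2522] [0.0921 0.1601] 7.86 [[0.6549999713897705, 0.32499998807907104], [0.6769999861717224, 0.16699999570846558], [0.7680000066757202, 0.17900000512599945], [0.7459999918937683, 0.33799999952316284]]
plate 4322 [ 0.8757 -0.1003  0.0284] rect [ 0.8781 -0.1008] [0.1614 0.2582] 0.03 [[0.796999990940094, 0.02800000086426735], [0.796999990940094, -0.23000000417232513], [0.9589999914169312, -0.23000000417232513], [0.9589999914169312, 0.02800000086426735]]
```

View pics/cropT.png

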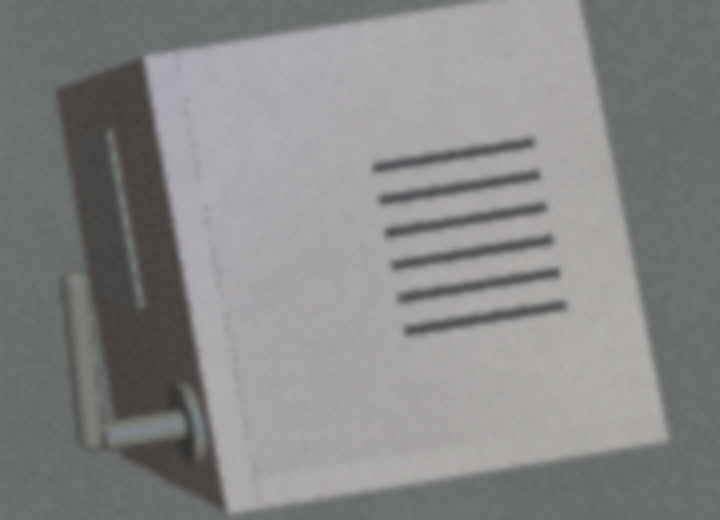

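View pics/cropJ.png

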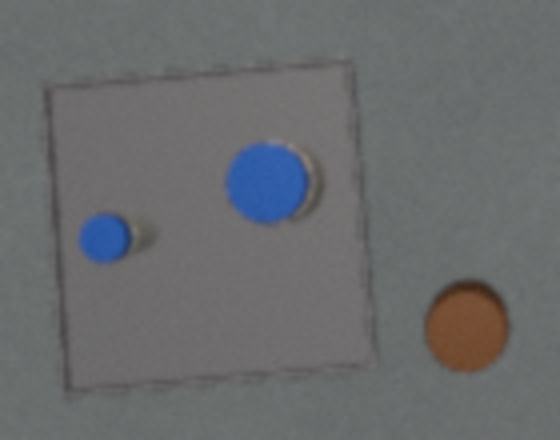

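The top crop shows the cabinet's front top edge from (396.2,194.2) at the hinge to (417.2,308.2) at the free edge, with the lever bar standing off it. The second crop confirms the jar at (227,236) and the tube at (187,249), both blue-capped on the tray; the brown look-alike is off the tray. I'll refine the lever position and plan the approach.

```bash
cat >> h.py <<'E'
H=np.array([.577,-.236]); A0=np.deg2rad(10.2)
def ef(phi=0):  # e along the door to the free edge, f out of its outer face
    a=np.pi+A0-phi; e=np.array([np.cos(a),np.sin(a)]); a-=np.pi/2
    return e,np.array([np.cos(a),np.sin(a)])
def down(head): # tool down, tool y at heading (rad)
    y=np.array([np.cos(head),np.sin(head),0]); z=np.array([0,0,-1.]); return np.column_stack([np.cross(y,z),y,z])
def plan(wps,step=.4,turn=.24,start=None):
    """wps: (pos, R, jaw[, min rows]); prints rows, 5 a call"""
    if start is None:
        from workcell import bot
        s=bot.read_state(); start=(s["tool_pos"],Ro.from_rotvec(s["tcp_rot"]).as_matrix())
    p,R=np.array(start[0]),np.array(start[1]); out=[]
    for w in wps:
        q,Q,j=np.array(w[0]),w[1],w[2]; rv=Ro.from_matrix(R.T@Q).as_rotvec()
        n=max(1,int(np.ceil(max(np.linalg.norm(q-p)/.1/step,np.linalg.norm(rv)/.5/turn))),w[3] if len(w)>3 else 1)
        p0,R0=p.copy(),R.copy()
        for k in range(1,n+1):
            pt=p0+(q-p0)*k/n; Rt=R0@Ro.from_rotvec(rv*k/n).as_matrix()
            a=np.round(Ro.from_matrix(R.T@Rt).as_rotvec()/.5,3); d=np.round(R.T@(pt-p)/.1,3)
            p=p+R@d*.1; R=R@Ro.from_rotvec(a*.5).as_matrix()
            out.append([*(a+0.).tolist(),*(d+0.).tolist(),j])
    for i in range(0,len(out),5): print("[["+",".join("["+",".join(f"{x:g}" for x in r)+"]" for r in out[i:i+5])+"]]")
def st():
    from workcell import bot
    s=bot.read_state(); R=Ro.from_rotvec(s["tcp_rot"]).as_matrix()
    print(round(s["time"],2),np.round(s["tool_pos"],4),"head",np.rad2deg(np.arctan2(R[1,1],R[0,1])).round(1),"z",R[:,2].round(3),"F",np.round(s["wrist_force"],1),"w",round(s["width"]*85.4,1),"g",round(s["grip_force"],1),"q",np.round(s["q"],2)); return s,R
E
python3 - <<'E'
from h import *
e,f=ef()
for n,r in(("top",(240,300,370,415)),("side",(115,150,310,356))):
    X=cloud(dict(np.load(n+"0.npz"))); m=np.zeros((420,560),bool); m[r[0]:r[1],r[2]:r[3]]=1
    d=X[...,:2]-H; off=d@f; al=d@e; m&=(off>.035)&(off<.09)&(X[...,2]>.18)&(X[...,2]<.27)
    for lo in np.arange(.12,.245,.015):
        k=m&(al>lo)&(al<lo+.015)
        if k.sum()>2: print(n,round(lo,3),k.sum(),'off',np.percentile(off[k],[10,50,90]).round(4),'z',np.percentile(X[k][:,2],[50,95]).round(4))
D=down(np.pi/2+A0); g=np.array([.410,-.201])
s,R=st()
plan([((.172,.653,.33),R,40),((.42,.25,.34),D,40),((.41,-.201,.32),D,40)])
E
```

```text
top 0.12 35 off [0.0619 0.068  0.0735] z [0.248  0.2507]
top 0.135 38 off [0.062  0.0679 0.0735] z [0.2454 0.2488]
top 0.15 40 off [0.0613 0.0686 0.0735] z [0.2412 0.2445]
top 0.165 40 off [0.0618 0.0684 0.0736] z [0.2356 0.2395]
top 0.18 36 off [0.0624 0.0683 0.0736] z [0.2318 0.2355]
top 0.195 41 off [0.0609 0.0684 0.0736] z [0.2263 0.2303]
top 0.21 55 off [0.0419 0.063  0.0724] z [0.22   0.2249]
top 0.225 80 off [0.0386 0.0542 0.071 ] z [0.2187 0.2225]
side 0.12 24 off [0.0649 0.0734 0.0765] z [0.2466 0.2531]
side 0.135 23 off [0.0667 0.0727 0.076 ] z [0.2428 0.2498]
side 0.15 25 off [0.0681 0.0739 0.0769] z [0.2385 0.245 ]
side 0.165 21 off [0.0667 0.0739 0.0775] z [0.2345 0.2379]
side 0.18 24 off [0.0681 0.0722 0.0764] z [0.2284 0.2356]
side 0.195 21 off [0.0683 0.0735 0.0786] z [0.2257 0.2315]
side 0.21 38 off [0.0441 0.0699 0.0783] z [0.2192 0.2274]
side 0.225 27 off [0.0419 0.0599 0.0731] z [0.2188 0.2234]
0.1 [0.1719 0.6521 0.23  ] head 75.2 z [-0.001 -0.002 -1.   ] F [ 0.  -0.   0.2] w 85.4 g 0.0 q [ 1.28  0.26  1.61 -0.    1.27 -0.04]
[[[0,0,0,0,0.002,-0.333,40],[0,0,0,0.0
[... 193 characters left out ...]
0.008,40],[-0.001,0,-0.072,-0.243,-0.31,-0.008,40],[0,-0.001,-0.073,-0.231,-0.319,-0.008,40],[0,0,-0.072,-0.22,-0.328,-0.008,40]]]
[[[-0.001,0,-0.073,-0.208,-0.335,-0.008,40],[0,0,-0.073,-0.196,-0.342,-0.008,40],[0,0,-0.072,-0.183,-0.349,-0.008,40],[-0.001,0,-0.073,-0.17,-0.356,-0.009,40],[0,0,-0.073,-0.157,-0.362,-0.008,40]]]
[[[0,0,0,0.075,-0.368,0.017,40],[0,0,0,0.075,-0.369,0.016,40],[0,0,0,0.074,-0.368,0.017,40],[0,0,0,0.075,-0.368,0.017,40],[0,0,0,0.075,-0.369,0.016,40]]]
[[[0,0,0,0.075,-0.368,0.017,40],[0,0,0,0.075,-0.369,0.017,40],[0,0,0,0.075,-0.368,0.017,40],[0,0,0,0.074,-0.368,0.016,40],[0,0,0,0.075,-0.369,0.017,40]]]
[[[0,0,0,0.075,-0.368,0.017,40],[0,0,0,0.075,-0.368,0.016,40]]]
```

{"fn": "play_rows", "kwargs": {
  "moves": [
    [[0,0,0,0,0,-0.333,40],[0,0,0,0,0,-0.333,40],[0,0,0,0,0,-0.333,40],[0,0,-0.073,-0.285,-0.272,-0.008,40],[0,0,-0.073,-0.276,-0.282,-0.008,40]]
  ]
}}

```text
time: 0.52
tool_pos: [0.2134, 0.5872, 0.3357]
tcp_rot: [0.282, 3.127, 0.008]
wrist_force: [0.4, -1.1, 0.5]
width: 0.47
grip_force: 0.0
```

{"fn": "play_rows", "kwargs": {
  "moves": [
    [[0,0,-0.073,-0.265,-0.292,-0.008,40],[0,0,-0.073,-0.254,-0.302,-0.008,40],[0,0,-0.073,-0.243,-0.31,-0.008,40],[0,0,-0.073,-0.231,-0.319,-0.008,40],[0,0,-0.073,-0.22,-0.328,-0.008,40]]
  ]
}}

```text
time: 0.93
tool_pos: [0.3172, 0.4157, 0.3363]
tcp_rot: [0.0, -3.141, 0.001]
wrist_force: [1.1, 0.7, -0.7]
width: 0.467
grip_force: 0.0
```

{"fn": "play_rows", "kwargs": {
  "moves": [
    [[0,0,-0.073,-0.208,-0.335,-0.008,40],[0,0,-0.073,-0.196,-0.342,-0.008,40],[0,0,-0.073,-0.183,-0.349,-0.008,40],[0,0,-0.073,-0.17,-0.356,-0.008,40],[0,0,-0.073,-0.157,-0.362,-0.008,40]]
  ]
}}

```text
time: 1.35
tool_pos: [0.4207, 0.248, 0.3405]
tcp_rot: [0.286, -3.128, 0.0]
wrist_force: [0.7, 1.6, 0.6]
width: 0.466
grip_force: 0.0
```

{"fn": "play_rows", "kwargs": {
  "moves": [
    [[0,0,0,0.075,-0.368,0,40],[0,0,0,0.075,-0.368,0,40],[0,0,0,0.075,-0.368,0,40],[0,0,0,0.075,-0.368,0,40],[0,0,0,0.075,-0.368,0,40]]
  ]
}}

```text
time: 1.77
tool_pos: [0.4158, 0.0605, 0.3404]
tcp_rot: [0.283, -3.128, 0.0]
wrist_force: [-0.0, 0.3, 0.3]
width: 0.464
grip_force: 0.0
```

{"fn": "play_rows", "kwargs": {
  "moves": [
    [[0,0,0,0.075,-0.368,0,40],[0,0,0,0.075,-0.368,0,40],[0,0,0,0.075,-0.368,0,40],[0,0,0,0.075,-0.368,0,40],[0,0,0,0.075,-0.368,0,40]]
  ]
}}

```text
time: 2.18
tool_pos: [0.4118, -0.1272, 0.3405]
tcp_rot: [-0.282, 3.129, 0.0]
wrist_force: [0.3, 0.0, -0.3]
width: 0.472
grip_force: 0.0
```

{"fn": "play_rows", "kwargs": {
  "moves": [
    [[0,0,0,0.075,-0.368,0,40],[0,0,0,0.075,-0.368,0,40],[0,0,0,0,0,0,40]]
  ]
}}

```text
time: 2.43
tool_pos: [0.41, -0.2062, 0.34]
tcp_rot: [0.273, -3.128, 0.004]
wrist_force: [0.3, 0.6, 0.5]
width: 0.47
grip_force: 0.0
```

```bash
sed -i 's/H=np.array(\[.577,-.236\])/H=np.array([.576,-.231])/' h.py; python3 - <<'E'
from h import *
s,R=st(); D=down(np.pi/2+A0)
plan([((.409,-.196,.27),D,40),((.409,-.196,.216),D,40,4)])
E
```

```text
2.43 [ 0.41   -0.2062  0.34  ] head 100.0 z [-0.002 -0.003 -1.   ] F [0.3 0.6 0.5] w 40.2 g 0.0 q [-0.52 -0.2   1.89 -0.    1.46 -2.26]
[[[-0.003,-0.002,-0.004,-0.004,0.052,0.35,40],[-0.002,-0.002,-0.004,-0.005,0.052,0.35,40],[0,0,0,0,0,0.135,40],[0,0,0,0,0,0.135,40],[0,0,0,0,0,0.135,40]]]
[[[0,0,0,0,0,0.135,40]]]
```

{"fn": "play_rows", "kwargs": {
  "moves": [
    [[0,0,0,0,0.052,0.35,40],[0,0,0,0,0.05,0.35,40],[0,0,0,0,0,0.135,40],[0,0,0,0,0,0.135,40],[0,0,0,0,0,0.135,40]]
  ]
}}

```text
time: 2.85
tool_pos: [0.4085, -0.1898, 0.2285]
tcp_rot: [0.283, -3.127, -0.002]
wrist_force: [0.2, 0.0, -0.8]
width: 0.469
grip_force: 0.0
```

{"fn": "play_rows", "kwargs": {
  "moves": [
    [[0,0,0,0,0,0.135,40],[0,0,0,0,0,0,40],[0,0,0,0,0,0,40]]
  ]
}}

```text
time: 3.1
tool_pos: [0.4084, -0.1899, 0.2158]
tcp_rot: [0.283, -3.127, -0.002]
wrist_force: [0.5, 0.1, 0.5]
width: 0.468
grip_force: 0.0
```

{"fn": "play_rows", "kwargs": {
  "moves": [
    [[0,0,0,0,0,0,20],[0,0,0,0,0,0,14],[0,0,0,0,0,0,10],[0,0,0,0,0,0,10],[0,0,0,0,0,0,10]]
  ],
  "newtons": 25
}}

```text
time: 3.52
tool_pos: [0.4101, -0.1943, 0.2183]
tcp_rot: [-0.283, 3.127, -0.013]
wrist_force: [1.7, -12.5, -3.9]
width: 0.178
grip_force: 26.4
```

```bash
python3 -c "
from h import *
st()
for a in np.arange(.3,-.55,-.1): print(a.round(2),(.075*np.cos(a)).round(4),(.213+.075*np.sin(a)).round(4))"
```

```text
3.52 [ 0.4101 -0.1943  0.2183] head 100.3 z [ 0.002 -0.008 -1.   ] F [  1.7 -12.5  -3.9] w 15.2 g 26.4 q [-0.49 -0.16  2.07 -0.01  1.22 -2.24]
0.3 0.0717 0.2352
0.2 0.0735 0.2279
0.1 0.0746 0.2205
-0.0 0.075 0.213
-0.1 0.0746 0.2055
-0.2 0.0735 0.1981
-0.3 0.0717 0.1908
-0.4 0.0691 0.1838
-0.5 0.0658 0.177
```

{"fn": "play_rows", "kwargs": {
  "moves": [
    [[0,0,0,-0.01,-0.05,0.06,10],[0,0,0,-0.01,0,0.06,10],[0,0,0,-0.01,0,0.06,10],[0,0,0,0,0,0.06,10],[0,0,0,0,0,0.06,10]]
  ]
}}

```text
time: 3.93
tool_pos: [0.415, -0.1961, 0.1889]
tcp_rot: [-0.282, 3.125, -0.005]
wrist_force: [0.1, -1.1, 8.3]
width: 0.174
grip_force: 27.7
```

{"fn": "play_rows", "kwargs": {
  "moves": [
    [[0,0,0,0,0,0,10],[0,0,0,0,0,0,10]]
  ]
}}

```text
time: 4.1
tool_pos: [0.415, -0.1959, 0.1887]
tcp_rot: [-0.282, 3.125, -0.004]
wrist_force: [0.8, -2.2, 4.9]
width: 0.176
grip_force: 27.6
```

{"fn": "play_rows", "kwargs": {
  "moves": [
    [[0,0,0,0.002,0,0.02,10],[0,0,0,0,0,0,10]]
  ]
}}

```text
time: 4.27
tool_pos: [0.415, -0.196, 0.187]
tcp_rot: [-0.282, 3.124, -0.004]
wrist_force: [1.9, -0.3, 7.3]
width: 0.173
grip_force: 27.8
```

{"fn": "play_rows", "kwargs": {
  "moves": [
    [[0,0,0,0.002,0,0.02,10],[0,0,0,0,0,0,10]]
  ]
}}

```text
time: 4.43
tool_pos: [0.4149, -0.196, 0.1851]
tcp_rot: [-0.282, 3.124, -0.004]
wrist_force: [1.4, -0.9, 6.2]
width: 0.174
grip_force: 27.9
```

{"fn": "play_rows", "kwargs": {
  "moves": [
    [[0,0,0,0.002,0,0.02,10],[0,0,0,0,0,0,10]]
  ]
}}

```text
time: 4.6
tool_pos: [0.4147, -0.1961, 0.1831]
tcp_rot: [-0.282, 3.124, -0.004]
wrist_force: [1.0, -1.5, 6.9]
width: 0.175
grip_force: 28.1
```

{"fn": "play_rows", "kwargs": {
  "moves": [
    [[0,0,0,0.004,0,0.02,10],[0,0,0,0,0,0,10]]
  ]
}}

```text
time: 4.77
tool_pos: [0.4145, -0.1961, 0.1812]
tcp_rot: [-0.282, 3.124, -0.004]
wrist_force: [1.8, -1.0, 6.9]
width: 0.174
grip_force: 28.3
```

{"fn": "play_rows", "kwargs": {
  "moves": [
    [[0,0,0,0.004,0,0.02,10],[0,0,0,0,0,0,10]]
  ]
}}

```text
time: 4.93
tool_pos: [0.4144, -0.1963, 0.1795]
tcp_rot: [-0.282, 3.123, -0.005]
wrist_force: [1.3, -0.0, 9.3]
width: 0.177
grip_force: 28.6
```

{"fn": "play_rows", "kwargs": {
  "moves": [
    [[0,0,0,0.004,0,0.015,10],[0,0,0,0,0,0,10]]
  ]
}}

```text
time: 5.1
tool_pos: [0.4144, -0.1964, 0.1787]
tcp_rot: [-0.282, 3.122, -0.005]
wrist_force: [1.8, 0.7, 12.0]
width: 0.174
grip_force: 28.9
```

```bash
cat >> h.py <<'E'
def arc(p,R,phis,jaw,dz=0):
    w=[]
    for f in np.deg2rad(phis):
        Z=Ro.from_rotvec([0,0,-f]).as_matrix(); v=np.array([p[0]-H[0],p[1]-H[1],0]); v=Z@v
        w.append(((H[0]+v[0],H[1]+v[1],p[2]),Z@R,jaw))
    return w
E
python3 - <<'E'
from h import *
s,R=st(); D=down(np.arctan2(R[1,1],R[0,1])); p=s["tool_pos"]
plan(arc(p,D,[1,3,5,7,9,12,15,18,21,24],10),start=(p,D))
E
```

```text
5.1 [ 0.4144 -0.1964  0.1787] head 100.3 z [ 0.007 -0.003 -1.   ] F [ 1.8  0.7 12. ] w 14.9 g 28.9 q [-0.5  -0.12  2.11  0.    1.14 -2.25]
[[[0,0,0.035,-0.011,0.027,0,10],[0,0,0.07,-0.023,0.053,0,10],[0,0,0.07,-0.023,0.053,0,10],[0,0,0.069,-0.023,0.052,0,10],[0,0,0.07,-0.023,0.053,0,10]]]
[[[0,0,0.105,-0.035,0.08,0,10],[0,0,0.105,-0.035,0.079,0,10],[0,0,0.104,-0.035,0.079,0,10],[0,0,0.105,-0.035,0.079,0,10],[0,0,0.105,-0.035,0.079,0,10]]]
```

{"fn": "play_rows", "kwargs": {
  "moves": [
    [[0,0,0.035,-0.011,0.027,0,10],[0,0,0.07,-0.023,0.053,0,10],[0,0,0.07,-0.023,0.053,0,10]]
  ],
  "newtons": 35
}}

```text
time: 5.35
tool_pos: [0.4178, -0.1829, 0.1786]
tcp_rot: [-0.142, 3.132, -0.006]
wrist_force: [2.7, -1.6, 7.3]
width: 0.172
grip_force: 34.0
```

{"fn": "play_rows", "kwargs": {
  "moves": [
    [[0,0,0.07,-0.023,0.053,0,10],[0,0,0.07,-0.023,0.053,0,10],[0,0,0.105,-0.035,0.08,0,10],[0,0,0.105,-0.035,0.08,0,10],[0,0,0.105,-0.035,0.08,0,10]]
  ]
}}

```text
time: 5.77
tool_pos: [0.433, -0.1478, 0.1784]
tcp_rot: [0.215, 3.127, -0.005]
wrist_force: [1.9, -2.9, 7.3]
width: 0.174
grip_force: 34.1
```

{"fn": "play_rows", "kwargs": {
  "moves": [
    [[0,0,0.105,-0.035,0.08,0,10],[0,0,0.105,-0.035,0.08,0,10]]
  ]
}}

```text
time: 5.93
tool_pos: [0.4426, -0.1331, 0.1784]
tcp_rot: [0.378, 3.111, -0.004]
wrist_force: [2.2, -4.2, 7.6]
width: 0.172
grip_force: 34.1
```

```bash
python3 - <<'E'
from h import *
s,R=st(); D=down(np.arctan2(R[1,1],R[0,1])); p=s["tool_pos"]
v=(p[:2]-H); print(v, np.hypot(*v))
plan(arc(p,D,np.arange(5,71,5),10),start=(p,D))
E
```

```text
5.93 [ 0.4426 -0.1331  0.1784] head 76.1 z [ 0.007 -0.003 -1.   ] F [ 2.2 -4.2  7.6] w 14.7 g 34.1 q [-0.35 -0.11  2.11 -0.    1.14 -1.67]
[-0.13337755  0.09788539] 0.1654421989390234
[[[0,0,0.175,-0.061,0.131,0,10],[0,0,0.174,-0.061,0.131,0,10],[0,0,0.175,-0.06,0.131,0,10],[0,0,0.174,-0.061,0.131,0,10],[0,0,0.175,-0.061,0.131,0,10]]]
[[[0,0,0.174,-0.061,0.13,0,10],[0,0,0.175,-0.061,0.131,0,10],[0,0,0.174,-0.06,0.131,0,10],[0,0,0.175,-0.061,0.131,0,10],[0,0,0.174,-0.061,0.131,0,10]]]
[[[0,0,0.175,-0.061,0.131,0,10],[0,0,0.174,-0.061,0.131,0,10],[0,0,0.175,-0.06,0.131,0,10],[0,0,0.174,-0.061,0.131,0,10]]]
```

{"fn": "play_rows", "kwargs": {
  "moves": [
    [[0,0,0.175,-0.061,0.131,0,10],[0,0,0.175,-0.061,0.131,0,10],[0,0,0.175,-0.061,0.131,0,10],[0,0,0.175,-0.061,0.131,0,10],[0,0,0.175,-0.061,0.131,0,10]]
  ]
}}

```text
time: 6.35
tool_pos: [0.4966, -0.0856, 0.1784]
tcp_rot: [1.046, 2.955, -0.001]
wrist_force: [1.7, -6.1, 7.4]
width: 0.175
grip_force: 34.4
```

{"fn": "play_rows", "kwargs": {
  "moves": [
    [[0,0,0.175,-0.061,0.131,0,10],[0,0,0.175,-0.061,0.131,0,10],[0,0,0.175,-0.061,0.131,0,10],[0,0,0.175,-0.061,0.131,0,10],[0,0,0.175,-0.061,0.131,0,10]]
  ]
}}

```text
time: 6.77
tool_pos: [0.5649, -0.0654, 0.1781]
tcp_rot: [1.663, 2.659, 0.001]
wrist_force: [0.1, -3.8, 7.7]
width: 0.173
grip_force: 34.7
```

{"fn": "play_rows", "kwargs": {
  "moves": [
    [[0,0,0.175,-0.061,0.131,0,10],[0,0,0.175,-0.061,0.131,0,10],[0,0,0.175,-0.061,0.131,0,10],[0,0,0.175,-0.061,0.131,0,10],[0,0,0,0,0,0,10]]
  ]
}}

```text
time: 7.18
tool_pos: [0.6245, -0.0718, 0.1784]
tcp_rot: [2.1, 2.327, 0.008]
wrist_force: [1.6, -1.6, 7.2]
width: 0.172
grip_force: 34.6
```

```bash
python3 - <<'E'
from h import *
s,R=st(); p=s["tool_pos"]
v=(p[:2]-H); print(v, np.hypot(*v))
E
```

```text
7.18 [ 0.6245 -0.0718  0.1784] head 5.9 z [ 0.009 -0.001 -1.   ] F [ 1.6 -1.6  7.2] w 14.7 g 34.6 q [-0.15  0.21  1.77  0.    1.15 -0.26]
[0.048546   0.15920127] 0.16643845581606168
```

{"fn": "play_rows", "kwargs": {
  "moves": [
    [[0,0,0,0,0,-0.09,10],[0,0,0,0,0,-0.09,10],[0,0,0,0,0,-0.09,10],[0,0,0,0,0,-0.09,10],[0,0,0,0,0,0,40]]
  ]
}}

```text
time: 7.6
tool_pos: [0.6199, -0.0704, 0.214]
tcp_rot: [2.1, 2.335, 0.004]
wrist_force: [0.4, 0.3, 0.5]
width: 0.299
grip_force: 0.0
```

{"fn": "play_rows", "kwargs": {
  "moves": [
    [[0,0,0,0,0,0,40],[0,0,0,0,0,0,40],[0,0,0,0,0,-0.1,40],[0,0,0,0,0,-0.3,40],[0,0,0,0,0,-0.4,40]]
  ]
}}

```text
time: 8.02
tool_pos: [0.6161, -0.0708, 0.2873]
tcp_rot: [-2.095, -2.329, 0.009]
wrist_force: [0.3, -0.5, -0.3]
width: 0.469
grip_force: 0.0
```

{"fn": "play_rows", "kwargs": {
  "moves": [
    [[0,0,0,0,0,-0.4,50],[0,0,0,-0.25,-0.3,0,50],[0,0,0,-0.25,-0.3,0,50],[0,0,0,-0.25,-0.3,0,50],[0,0,0,-0.25,-0.3,0,50]]
  ]
}}

```text
time: 8.43
tool_pos: [0.5091, -0.184, 0.3318]
tcp_rot: [2.099, 2.337, -0.001]
wrist_force: [-0.3, -1.0, 0.6]
width: 0.588
grip_force: 0.0
```

```bash
python3 - <<'E'
from h import *
from workcell import vision
st()
for n in("side","top"):
    c=vision.read_camera(n); np.savez(f"{n}1.npz",**c); cv2.imwrite(f"pics/{n}1.png",c["image"][...,::-1])
E
```

```text
8.43 [ 0.5091 -0.184   0.3318] head 6.1 z [-0. -0. -1.] F [-0.3 -1.   0.6] w 50.2 g 0.0 q [-0.39 -0.04  1.75 -0.    1.42 -0.5 ]
```

View pics/top1.png

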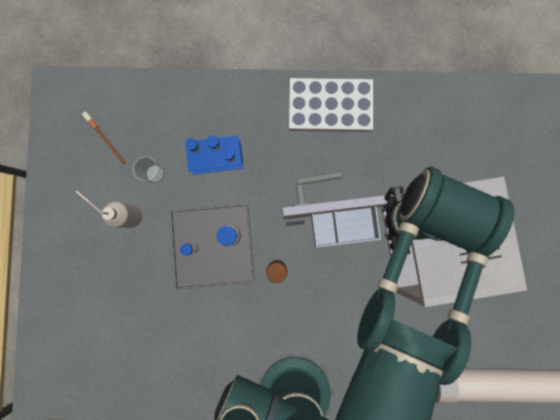

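The top picture shows the door open, its top edge running (284,213) to (386,200). The bins are on the robot's side: narrow at about (326,231), divider at (338,230), wide at about (359,227). The tray, the brown jar and the bystanders haven't moved. Next I'll measure the bins.

```bash
python3 - <<'E'
from h import *
for n in("top","side"):
    c=dict(np.load(n+"1.npz")); X=cloud(c); 
    m=(abs(X[...,2]-.253)<.006)&(X[...,0]>.5)&(X[...,0]<.65)&(X[...,1]>-.2)&(X[...,1]<.08)
    p=X[m][:,:2]; 
    rc=cv2.minAreaRect(p.astype(np.float32)); print(n,'doortop',len(p),np.round(rc[0],4),np.round(rc[1],4),round(rc[2],2))
    vx,vy,x0,y0=cv2.fitLine(p.astype(np.float32),cv2.DIST_HUBER,0,.01,.01).ravel(); print(' head',np.rad2deg(np.arctan2(vy,vx)).round(2),x0,y0)
    m=(abs(X[...,2]-.168)<.007)&(X[...,0]>.43)&(X[...,0]<.58)&(X[...,1]>-.25)&(X[...,1]<.06)
    p=X[m][:,:2]; rc=cv2.minAreaRect(p.astype(np.float32)); print(' rim',len(p),np.round(rc[0],4),np.round(rc[1],4),round(rc[2],2),cv2.boxPoints(rc).round(4).tolist())
    m=(abs(X[...,2]-.118)<.006)&(X[...,0]>.43)&(X[...,0]<.58)&(X[...,1]>-.25)&(X[...,1]<.06)
    k,l,stt,ce=cv2.connectedComponentsWithStats(m.astype(np.uint8))
    for i in range(1,k):
        if stt[i,4]>20:
            q=X[l==i]; rc=cv2.minAreaRect(q[:,:2].astype(np.float32)); print(' floor',stt[i],np.round(rc[0],4),np.round(rc[1],4),round(rc[2],1))
c=np.load("top1.npz")["image"][190:265,275:400]; s=np.load("side1.npz")["image"]
cv2.imwrite("pics/bins1.png",cv2.resize(c,None,fx=6,fy=6,interpolation=cv2.INTER_CUBIC)[...,::-1])
E
```

```text
top doortop 845 [ 0.5802 -0.0743] [0.0906 0.2448] 7.71
 head -82.51 0.5456623 -0.08357982
 rim 301 [ 0.4941 -0.106 ] [0.0891 0.2472] 7.71 [[0.4332999885082245, 0.010499999858438969], [0.46650001406669617, -0.23440000414848328], [0.5547999739646912, -0.2224999964237213], [0.5217000246047974, 0.02239999920129776]]
 floor [ 336  208   39   34 1073] [ 0.5034 -0.1607] [0.0851 0.0985] 8.0
 floor [314 212  22  33 557] [ 0.4918 -0.0753] [0.0852 0.0519] 7.5
side doortop 394 [ 0.5813 -0.0683] [0.0896 0.2538] 7.84
 head -82.86 0.5445895 -0.0526271
 rim 246 [ 0.5033 -0.0846] [0.1098 0.2601] 7.9 [[0.4311000108718872, 0.03669999912381172], [0.4668999910354614, -0.22089999914169312], [0.5756000280380249, -0.20589999854564667], [0.5397999882698059, 0.05180000141263008]]
 floor [285 155  24  14 262] [ 0.5037 -0.1827] [0.0758 0.0651] 9.1
 floor [296 178  16   4  42] [ 0.4784 -0.0981] [0.0489 0.0155] 7.1
 floor [294 192  11   3  26] [ 0.4902 -0.0396] [0.0322 0.0084] 6.3
```

View pics/bins1.png

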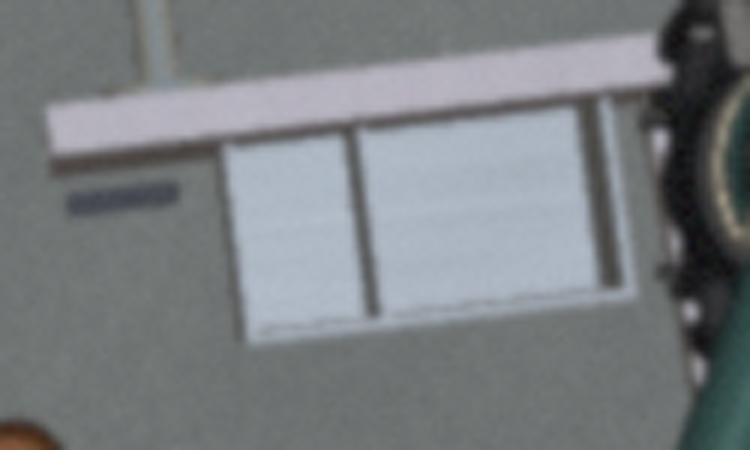

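The close-up shows the narrow bin's floor spanning crop pixels (225-370, 140-335) and the wide bin's (360-610, 100-310). Both are empty, and their sizes match the description. Next is the tube.

```bash
python3 - <<'E'
from h import *
s,R=st(); D=down(np.deg2rad(-83))
plan([((.4275,.3125,.25),D,60),((.4275,.3125,.15),D,60),((.4275,.3125,.088),D,60,3)])
E
```

```text
8.53 [ 0.5069 -0.1866  0.3319] head 5.8 z [-0.002 -0.002 -1.   ] F [ 1.1  1.9 -0.2] w 49.8 g 0.0 q [-0.4  -0.04  1.76 -0.    1.43 -0.5 ]
[[[0,0,0.238,0.388,-0.022,0.062,60],[0,0.001,0.239,0.383,-0.068,0.063,60],[0,0,0.238,0.372,-0.113,0.062,60],[0,0.001,0.239,0.356,-0.156,0.063,60],[0,0,0.238,0.335,-0.198,0.063,60]]]
[[[0,0.001,0.238,0.309,-0.236,0.062,60],[0,0,0.239,0.278,-0.271,0.063,60],[0,0.001,0.238,0.245,-0.303,0.063,60],[0,0,0.239,0.207,-0.329,0.063,60],[0,0.001,0.238,0.166,-0.352,0.063,60]]]
[[[0,0,0.238,0.123,-0.368,0.063,60],[0,0.001,0.239,0.078,-0.381,0.063,60],[0,0,0.238,0.032,-0.387,0.063,60],[0,0,0,0,0,0.333,60],[0,0,0,0,0,0.334,60]]]
[[[0,0,0,0,0,0.333,60],[0,0,0,0,0,0.207,60],[0,0,0,0,0,0.206,60],[0,0,0,0.001,0,0.207,60]]]
```

{"fn": "play_rows", "kwargs": {
  "moves": [
    [[0,0,0.238,0.388,-0.022,0.06,60],[0,0,0.238,0.383,-0.068,0.06,60],[0,0,0.238,0.372,-0.113,0.06,60],[0,0,0.238,0.356,-0.156,0.06,60],[0,0,0.238,0.335,-0.198,0.06,60]]
  ]
}}

```text
time: 8.95
tool_pos: [0.479, 0.0034, 0.3023]
tcp_rot: [-2.68, -1.638, -0.0]
wrist_force: [0.1, 0.2, 1.2]
width: 0.707
grip_force: 0.0
```

{"fn": "play_rows", "kwargs": {
  "moves": [
    [[0,0,0.238,0.309,-0.236,0.06,60],[0,0,0.238,0.278,-0.271,0.06,60],[0,0,0.238,0.245,-0.303,0.06,60],[0,0,0.238,0.207,-0.329,0.06,60],[0,0,0.238,0.166,-0.352,0.06,60]]
  ]
}}

```text
time: 9.37
tool_pos: [0.4431, 0.1776, 0.275]
tcp_rot: [-3.021, -0.86, 0.0]
wrist_force: [0.4, 0.7, -0.2]
width: 0.701
grip_force: 0.0
```

{"fn": "play_rows", "kwargs": {
  "moves": [
    [[0,0,0.238,0.123,-0.368,0.06,60],[0,0,0.238,0.078,-0.381,0.06,60],[0,0,0.238,0.032,-0.387,0.06,60],[0,0,0,0,0,0.33,60],[0,0,0,0,0,0.2,60]]
  ]
}}

```text
time: 9.78
tool_pos: [0.4165, 0.2832, 0.2042]
tcp_rot: [-3.12, -0.363, 0.001]
wrist_force: [-0.1, -1.0, -2.1]
width: 0.709
grip_force: 0.0
```

```bash
python3 - <<'E'
from h import *
s,R=st(); D=down(np.deg2rad(-83))
plan([((.4275,.3125,.15),D,60,2),((.4275,.3125,.088),D,60,3)])
E
```

```text
9.78 [0.4165 0.2832 0.2042] head -76.7 z [-0.  0. -1.] F [-0.1 -1.  -2.1] w 60.5 g 0.0 q [ 0.55 -0.04  1.99  0.    1.19  1.89]
[[[0,0,0.11,0.087,-0.13,0.271,60],[-0.001,0.001,0.109,0.081,-0.134,0.271,60],[0,0,0,0,0,0.207,60],[0,0,0,0,0,0.207,60],[0,0,0,0,0,0.206,60]]]
```

{"fn": "play_rows", "kwargs": {
  "moves": [
    [[0,0,0,0.04,-0.155,0.1,60],[0,0,0,0.04,-0.155,0.15,60],[0,0,0,0,0,0.1,60],[0,0,0,0,0,0,60]]
  ]
}}

```text
time: 10.12
tool_pos: [0.4166, 0.3122, 0.1676]
tcp_rot: [3.118, 0.36, -0.008]
wrist_force: [-1.2, 0.4, -0.7]
width: 0.703
grip_force: 0.0
```

```bash
python3 - <<'E'
from h import *
s,R=st()
plan([((.4275,.3125,.088),down(np.deg2rad(-76.7)),60,4)])
E
```

```text
10.12 [0.4166 0.3122 0.1676] head -76.8 z [-0.005 -0.003 -1.   ] F [-1.2  0.4 -0.7] w 60.0 g 0.0 q [ 0.6   0.03  2.   -0.    1.12  1.94]
[[[0.001,0.003,-0.001,0.028,0.005,0.199,60],[0.001,0.002,-0.001,0.027,0.005,0.199,60],[0.001,0.003,-0.002,0.028,0.005,0.198,60],[0.001,0.002,-0.001,0.027,0.006,0.199,60]]]
```

{"fn": "play_rows", "kwargs": {
  "moves": [
    [[0,0,0,0.06,0.01,0.15,60],[0,0,0,0.05,0.01,0.2,60],[0,0,0,0,0,0.2,60],[0,0,0,0,0,0.15,60],[0,0,0,0,0,0.1,60]]
  ]
}}

```text
time: 10.53
tool_pos: [0.4292, 0.3121, 0.0893]
tcp_rot: [3.12, 0.356, -0.003]
wrist_force: [-0.5, -0.6, 0.2]
width: 0.704
grip_force: 0.0
```

{"fn": "play_rows", "kwargs": {
  "moves": [
    [[0,0,0,0,0,0,60],[0,0,0,0,0,0,30],[0,0,0,0,0,0,25],[0,0,0,0,0,0,25],[0,0,0,0,0,0,25]]
  ],
  "newtons": 30
}}

```text
time: 10.95
tool_pos: [0.4307, 0.3138, 0.0919]
tcp_rot: [-3.12, -0.357, -0.004]
wrist_force: [1.3, -0.3, 2.8]
width: 0.385
grip_force: 30.1
```

```bash
python3 - <<'E'
from h import *
s,R=st()
E
```

```text
10.95 [0.4307 0.3138 0.0919] head -76.9 z [ 0.002  0.001 -1.   ] F [ 1.3 -0.3  2.8] w 32.8 g 30.1 q [ 0.58  0.13  2.04 -0.    0.97  1.93]
```

```bash
python3 - <<'E'
from h import *
s,R=st(); p=s["tool_pos"]
plan([((*p[:2],.30),R,25),((.489,-.070,.30),down(np.deg2rad(-83)),25)],step=.35)
E
```

```text
10.95 [0.4307 0.3138 0.0919] head -76.9 z [ 0.002  0.001 -1.   ] F [ 1.3 -0.3  2.8] w 32.8 g 30.1 q [ 0.58  0.13  2.04 -0.    0.97  1.93]
[[[0,0,0,0.001,0,-0.347,25],[0,0,0,0.001,-0.001,-0.347,25],[0,0,0,0.001,0,-0.347,25],[0,0,0,0.001,0,-0.347,25],[0,0,0,0.001,-0.001,-0.346,25]]]
[[[0,0,0,0,0,-0.347,25],[0,0,0.018,-0.025,0.323,0,25],[0,-0.001,0.017,-0.022,0.322,-0.001,25],[-0.001,0,0.018,-0.019,0.323,0,25],[0,-0.001,0.018,-0.017,0.323,0,25]]]
[[[0,0,0.017,-0.013,0.323,-0.001,25],[0,-0.001,0.018,-0.011,0.324,0,25],[0,0,0.018,-0.008,0.323,0,25],[0,0,0.017,-0.005,0.323,0,25],[-0.001,-0.001,0.018,-0.002,0.324,0,25]]]
[[[0,0,0.017,0.001,0.323,0,25],[0,-0.001,0.018,0.003,0.324,0,25],[0,0,0.018,0.007,0.323,0,25]]]
```

{"fn": "play_rows", "kwargs": {
  "moves": [
    [[0,0,0,0,0,-0.2,25],[0,0,0,0,0,-0.35,25],[0,0,0,0,0,-0.35,25],[0,0,0,0,0,-0.35,25],[0,0,0,0,0,-0.35,25]]
  ]
}}

```text
time: 11.37
tool_pos: [0.4294, 0.313, 0.2524]
tcp_rot: [-3.121, -0.358, -0.001]
wrist_force: [0.4, 0.3, -0.2]
width: 0.382
grip_force: 30.0
```

{"fn": "play_rows", "kwargs": {
  "moves": [
    [[0,0,0,0,0,-0.35,25],[0,0,0,0,0,-0.13,25],[0,0,0.018,-0.025,0.323,0,25],[0,0,0.018,-0.022,0.323,0,25],[0,0,0.018,-0.019,0.323,0,25]]
  ]
}}

```text
time: 11.78
tool_pos: [0.4442, 0.2165, 0.2986]
tcp_rot: [-3.125, -0.318, -0.002]
wrist_force: [0.9, -0.4, -0.9]
width: 0.384
grip_force: 30.1
```

{"fn": "play_rows", "kwargs": {
  "moves": [
    [[0,0,0.018,-0.017,0.323,0,25],[0,0,0.018,-0.013,0.323,0,25],[0,0,0.018,-0.011,0.323,0,25],[0,0,0.018,-0.008,0.323,0,25],[0,0,0.018,-0.005,0.323,0,25]]
  ]
}}

```text
time: 12.2
tool_pos: [0.468, 0.0558, 0.2979]
tcp_rot: [-3.132, -0.245, 0.0]
wrist_force: [1.4, 0.1, 0.6]
width: 0.383
grip_force: 30.1
```

{"fn": "play_rows", "kwargs": {
  "moves": [
    [[0,0,0.018,-0.002,0.323,0,25],[0,0,0.018,0.001,0.323,0,25],[0,0,0.018,0.003,0.323,0,25],[0,0,0.018,0.007,0.323,0,25],[0,0,0,0,0,0,25]]
  ]
}}

```text
time: 12.62
tool_pos: [0.4878, -0.0753, 0.2978]
tcp_rot: [3.133, 0.181, -0.001]
wrist_force: [0.8, -0.4, -0.7]
width: 0.385
grip_force: 30.2
```

```bash
python3 - <<'E'
from h import *
s,R=st(); p=s["tool_pos"]
plan([((.489,-.070,.24),down(np.deg2rad(-83)),25),((.489,-.070,.206),down(np.deg2rad(-83)),25,3)],step=.35)
E
```

```text
12.62 [ 0.4878 -0.0753  0.2978] head -83.4 z [-0.    -0.003 -1.   ] F [ 0.8 -0.4 -0.7] w 32.9 g 30.2 q [-0.2  -0.12  1.89 -0.    1.37  1.25]
[[[0.003,0.001,-0.007,0.009,-0.027,0.289,25],[0.003,0,-0.007,0.009,-0.026,0.289,25],[0,0,0,0,0,0.113,25],[0,0,0,0,0,0.113,25],[0,0,0,0,0,0.114,25]]]
```

{"fn": "play_rows", "kwargs": {
  "moves": [
    [[0,0,0,0.01,-0.025,0.2,25],[0,0,0,0,-0.02,0.25,25],[0,0,0,0,0,0.2,25],[0,0,0,0,0,0.15,25],[0,0,0,0,0,0.06,25]]
  ]
}}

```text
time: 13.03
tool_pos: [0.4859, -0.065, 0.209]
tcp_rot: [-3.134, -0.189, 0.008]
wrist_force: [-0.7, 0.2, -1.4]
width: 0.38
grip_force: 30.2
```

{"fn": "play_rows", "kwargs": {
  "moves": [
    [[0,0,0,0,0,0.03,25],[0,0,0,0,0,0.02,25],[0,0,0,0,0,0.01,25]]
  ]
}}

```text
time: 13.28
tool_pos: [0.4887, -0.0657, 0.2071]
tcp_rot: [3.136, 0.189, 0.002]
wrist_force: [0.3, -0.6, 0.4]
width: 0.387
grip_force: 30.2
```

{"fn": "play_rows", "kwargs": {
  "moves": [
    [[0,0,0,0,0.03,0.015,25],[0,0,0,0,0,0.015,25],[0,0,0,0,0,0,25],[0,0,0,0,0,0,25]]
  ]
}}

```text
time: 13.62
tool_pos: [0.4895, -0.0693, 0.2048]
tcp_rot: [3.135, 0.188, 0.004]
wrist_force: [0.8, -0.8, 6.0]
width: 0.382
grip_force: 30.7
```

Contact with the floor at +6 N, at the expected height. I'll release, rise, and move towards the jar.

{"fn": "play_rows", "kwargs": {
  "moves": [
    [[0,0,0,0,0,0,40],[0,0,0,0,0,0,55],[0,0,0,0,0,0,55],[0,0,0,0,0,-0.15,55],[0,0,0,0,0,-0.3,55]]
  ]
}}

```text
time: 14.03
tool_pos: [0.4851, -0.0681, 0.2439]
tcp_rot: [-3.133, -0.188, 0.015]
wrist_force: [0.1, -0.1, -0.4]
width: 0.647
grip_force: 0.0
```

{"fn": "play_rows", "kwargs": {
  "moves": [
    [[0,0,0,0,0,-0.35,60],[0,0,0,0,-0.2,-0.2,70],[0,0,0,0,-0.35,0,80],[0,0,0,0,-0.35,0,80],[0,0,0,0,-0.35,0,80]]
  ]
}}

```text
time: 14.45
tool_pos: [0.4733, 0.0563, 0.3038]
tcp_rot: [-3.136, -0.186, -0.002]
wrist_force: [0.4, -0.4, -1.2]
width: 0.936
grip_force: 0.0
```

```bash
python3 - <<'E'
from h import *
from workcell import vision
s,R=st(); A=[]
for n in("top","side"):
    c=vision.read_camera(n); np.savez(f"{n}2.npz",**c); X=cloud(c)
    h=cv2.cvtColor(c["image"],cv2.COLOR_RGB2HSV); bl=(h[...,0]>100)&(h[...,0]<130)&(h[...,1]>150)
    for nm,z,c0 in(("tube",.233,(.489,-.07)),("jar",.11,(.468,.2025))):
        m=bl&(abs(X[...,2]-z)<.012)&(np.hypot(X[...,0]-c0[0],X[...,1]-c0[1])<.05); p=X[m]
        if len(p): print(n,nm,len(p),((p.max(0)+p.min(0))/2).round(4),np.ptp(p,0).round(3))
    A.append(cv2.resize(c["image"][190:265,275:400] if n=="top" else c["image"][100:225,190:390],(390,290)))
cv2.imwrite("pics/tube2.png",np.hstack(A)[...,::-1])
plan([((.468,.2025,.2),down(np.deg2rad(-80)),80),((.468,.2025,.12),down(np.deg2rad(-80)),80)],step=.35)
E
```

```text
14.45 [0.4733 0.0563 0.3038] head -83.2 z [ 0.001  0.    -1.   ] F [ 0.4 -0.4 -1.2] w 79.9 g 0.0 q [ 0.07 -0.16  1.91  0.    1.38  1.52]
top tube 110 [ 0.4862 -0.0716  0.2323] [0.028 0.03  0.011]
top jar 125 [0.4669 0.2138 0.1078] [0.048 0.023 0.01 ]
side tube 20 [ 0.4924 -0.0647  0.2299] [0.013 0.03  0.014]
side jar 248 [0.4686 0.2054 0.1085] [0.05  0.058 0.02 ]
[[[-0.001,0,-0.016,0.022,-0.237,0.172,80],[-0.001,0,-0.017,0.025,-0.238,0.173,80],[0,0,-0.016,0.026,-0.237,0.172,80],[-0.001,0,-0.017,0.028,-0.237,0.172,80],[-0.001,0,-0.016,0.03,-0.236,0.172,80]]]
[[[-0.001,0,-0.017,0.032,-0.237,0.172,80],[0,0,0,0,0,0.267,80],[0,0,0,0,0,0.266,80],[0,0,0,0,0,0.267,80]]]
```

View pics/tube2.png

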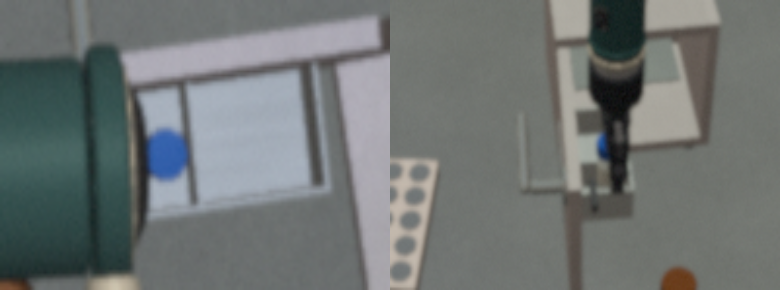

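The tube stands in the narrow bin: cap at crop (167,155), cap-top height 0.232 m as it must be. Next is the jar, which hasn't moved.

{"fn": "play_rows", "kwargs": {
  "moves": [
    [[0,0,-0.016,0.023,-0.237,0.17,80],[0,0,-0.016,0.025,-0.237,0.17,80],[0,0,-0.016,0.026,-0.237,0.17,80],[0,0,-0.016,0.028,-0.237,0.17,80],[0,0,-0.016,0.03,-0.237,0.17,80]]
  ]
}}

```text
time: 14.97
tool_pos: [0.4703, 0.1747, 0.2171]
tcp_rot: [3.131, 0.251, -0.0]
wrist_force: [0.7, 0.2, 0.5]
width: 0.938
grip_force: 0.0
```

{"fn": "play_rows", "kwargs": {
  "moves": [
    [[0,0,-0.016,0.032,-0.237,0.17,80],[0,0,0,0,0,0.25,80],[0,0,0,0,0,0,80],[0,0,0,0,0,0,80]]
  ]
}}

```text
time: 15.3
tool_pos: [0.4684, 0.1973, 0.1744]
tcp_rot: [3.129, 0.264, -0.007]
wrist_force: [-0.0, -0.8, -0.1]
width: 0.934
grip_force: 0.0
```

```bash
python3 - <<'E'
from h import *
s,R=st()
plan([((.468,.2025,.13),down(np.deg2rad(-80)),80,2),((.468,.2025,.072),down(np.deg2rad(-80)),80,3)],step=.35)
E
```

```text
15.3 [0.4684 0.1973 0.1744] head -80.4 z [-0.005 -0.002 -1.   ] F [-0.  -0.8 -0.1] w 79.8 g 0.0 q [ 0.35 -0.01  2.01 -0.    1.14  1.75]
[[[0.001,0.005,-0.006,0.004,-0.026,0.222,80],[0.002,0.005,-0.006,0.003,-0.026,0.222,80],[0,0,0,0,0,0.193,80],[0,0,0,0,0,0.194,80],[0,0,0,0,0,0.193,80]]]
```

{"fn": "play_rows", "kwargs": {
  "moves": [
    [[0,0,0,0.005,-0.035,0.2,80],[0,0,0,0,-0.015,0.2,80],[0,0,0,0,0,0.2,80],[0,0,0,0,0,0.2,80],[0,0,0,0,0,0.15,80]]
  ]
}}

```text
time: 15.72
tool_pos: [0.4706, 0.2025, 0.0817]
tcp_rot: [-3.131, -0.261, -0.002]
wrist_force: [-0.9, 0.3, -0.4]
width: 0.938
grip_force: 0.0
```

{"fn": "play_rows", "kwargs": {
  "moves": [
    [[0,0,0,0,0,0.06,80],[0,0,0,0,0,0,60],[0,0,0,0,0,0,50],[0,0,0,0,0,0,50],[0,0,0,0,0,0,50]]
  ],
  "newtons": 35
}}

```text
time: 16.13
tool_pos: [0.4709, 0.2036, 0.0769]
tcp_rot: [-3.13, -0.263, -0.004]
wrist_force: [0.3, -0.7, 2.6]
width: 0.658
grip_force: 37.5
```

```bash
python3 - <<'E'
from h import *
s,R=st(); p=s["tool_pos"]
plan([((*p[:2],.30),R,50),((.500,-.155,.30),down(np.deg2rad(-83)),50)],step=.35)
E
```

```text
16.13 [0.4709 0.2036 0.0769] head -80.4 z [ 0.003  0.001 -1.   ] F [ 0.3 -0.7  2.6] w 56.2 g 37.5 q [ 0.36  0.11  2.09 -0.    0.93  1.76]
[[[0,0,0,0.001,0,-0.319,50],[0,0,0,0.001,0,-0.318,50],[0,0,0,0.001,0,-0.319,50],[0,0,0,0.001,-0.001,-0.319,50],[0,0,0,0.001,0,-0.318,50]]]
[[[0,0,0,0,0,-0.319,50],[0,0,0,0.001,0,-0.319,50],[0,-0.001,0.008,-0.028,0.326,0,50],[0,0,0.009,-0.027,0.326,0,50],[0,-0.001,0.008,-0.026,0.326,-0.001,50]]]
[[[0,0,0.008,-0.024,0.326,0,50],[0,-0.001,0.008,-0.023,0.326,0,50],[-0.001,0,0.009,-0.021,0.327,0,50],[0,-0.001,0.008,-0.021,0.326,0,50],[0,0,0.008,-0.018,0.327,0,50]]]
[[[0,-0.001,0.009,-0.018,0.326,0,50],[0,0,0.008,-0.016,0.327,0,50],[0,-0.001,0.008,-0.015,0.327,0,50]]]
```

{"fn": "play_rows", "kwargs": {
  "moves": [
    [[0,0,0,0,0,-0.15,50],[0,0,0,0,0,-0.32,50],[0,0,0,0,0,-0.34,50],[0,0,0,0,0,-0.34,50],[0,0,0,0,0,-0.34,50]]
  ],
  "newtons": 45
}}

```text
time: 16.55
tool_pos: [0.4693, 0.2033, 0.2265]
tcp_rot: [-3.13, -0.264, -0.001]
wrist_force: [0.9, 0.2, -1.2]
width: 0.654
grip_force: 48.0
```

{"fn": "play_rows", "kwargs": {
  "moves": [
    [[0,0,0,0,0,-0.34,50],[0,0,0,0,0,-0.34,50],[0,0,0,0,0,-0.34,50],[0,0,0,0,0,-0.34,50],[0,0,0.008,-0.028,0.2,0,50]]
  ]
}}

```text
time: 16.97
tool_pos: [0.473, 0.1863, 0.3701]
tcp_rot: [-3.125, -0.261, -0.023]
wrist_force: [1.6, 0.7, 0.6]
width: 0.651
grip_force: 48.0
```

{"fn": "play_rows", "kwargs": {
  "moves": [
    [[0,0,0.008,-0.027,0.326,0,50],[0,0,0.008,-0.026,0.326,0,50],[0,0,0.008,-0.024,0.326,0,50],[0,0,0.008,-0.023,0.326,0,50],[0,0,0.008,-0.021,0.326,0,50]]
  ]
}}

```text
time: 17.38
tool_pos: [0.4832, 0.019, 0.3613]
tcp_rot: [3.133, 0.227, 0.003]
wrist_force: [1.9, -0.1, -0.3]
width: 0.65
grip_force: 48.0
```

{"fn": "play_rows", "kwargs": {
  "moves": [
    [[0,0,0.008,-0.021,0.326,0,50],[0,0,0.008,-0.018,0.326,0,50],[0,0,0.008,-0.018,0.326,0,50],[0,0,0.008,-0.016,0.326,0,50],[0,0,0.008,-0.015,0.326,0,50]]
  ]
}}

```text
time: 17.8
tool_pos: [0.4966, -0.1439, 0.3612]
tcp_rot: [3.135, 0.194, 0.002]
wrist_force: [1.4, 1.0, -1.1]
width: 0.651
grip_force: 48.0
```

{"fn": "play_rows", "kwargs": {
  "moves": [
    [[0,0,0,0,0.12,0,50],[0,0,0,0,0,0,50],[0,0,0,0,0,0,50]]
  ]
}}

```text
time: 18.05
tool_pos: [0.4982, -0.1543, 0.3606]
tcp_rot: [-3.135, -0.192, -0.0]
wrist_force: [0.6, 0.7, -0.8]
width: 0.656
grip_force: 48.1
```

```bash
python3 - <<'E'
from h import *
s,R=st()
plan([((.500,-.155,.28),down(np.deg2rad(-83)),50),((.500,-.155,.194),down(np.deg2rad(-83)),50,4)],step=.3)
E
```

```text
18.05 [ 0.4982 -0.1543  0.3606] head -83.0 z [ 0.     0.001 -1.   ] F [ 0.6  0.7 -0.8] w 56.1 g 48.1 q [-0.35 -0.08  1.75  0.    1.48  1.1 ]
[[[-0.001,0,0,0.006,0.003,0.269,50],[0,0,0,0.005,0.003,0.268,50],[-0.001,-0.001,0.001,0.006,0.004,0.269,50],[0,0,0,0,0,0.215,50],[0,0,0,0,0,0.215,50]]]
[[[0,0,0,0,0,0.215,50],[0,0,0,0,-0.001,0.215,50]]]
```

{"fn": "play_rows", "kwargs": {
  "moves": [
    [[0,0,0,0.015,0,0.2,50],[0,0,0,0.015,0,0.3,50],[0,0,0,0,0,0.3,50],[0,0,0,0,0,0.25,50],[0,0,0,0,0,0.2,50]]
  ]
}}

```text
time: 18.47
tool_pos: [0.5004, -0.1516, 0.2332]
tcp_rot: [-3.134, -0.198, 0.003]
wrist_force: [-0.3, -0.3, -1.6]
width: 0.648
grip_force: 48.1
```

{"fn": "play_rows", "kwargs": {
  "moves": [
    [[0,0,0,0,0,0.15,50],[0,0,0,0,0,0.12,50],[0,0,0,0,0,0.06,50],[0,0,0,0,0,0.05,50],[0,0,0,0,0,0.02,50]]
  ]
}}

```text
time: 18.88
tool_pos: [0.5016, -0.1534, 0.1954]
tcp_rot: [-3.135, -0.196, -0.001]
wrist_force: [0.0, -0.3, -1.4]
width: 0.653
grip_force: 48.1
```

```bash
python3 -c "
from h import *
st()"
```

```text
18.88 [ 0.5016 -0.1534  0.1954] head -82.8 z [ 0.  0. -1.] F [ 0.  -0.3 -1.4] w 55.8 g 48.1 q [-0.34  0.    1.96  0.    1.17  1.1 ]
```

{"fn": "play_rows", "kwargs": {
  "moves": [
    [[0,0,0,0,0,0.02,50],[0,0,0,0,0,0.02,50],[0,0,0,0,0,0,50]]
  ]
}}

```text
time: 19.13
tool_pos: [0.5017, -0.1541, 0.1917]
tcp_rot: [3.135, 0.194, 0.001]
wrist_force: [0.7, -0.1, -1.3]
width: 0.651
grip_force: 48.1
```

{"fn": "play_rows", "kwargs": {
  "moves": [
    [[0,0,0,0,0,0.015,50],[0,0,0,0,0,0,50]]
  ]
}}

```text
time: 19.3
tool_pos: [0.5016, -0.1541, 0.1901]
tcp_rot: [3.135, 0.194, 0.001]
wrist_force: [0.0, 0.2, -0.1]
width: 0.655
grip_force: 48.2
```

{"fn": "play_rows", "kwargs": {
  "moves": [
    [[0,0,0,0,0,0.015,50],[0,0,0,0,0,0,50]]
  ]
}}

```text
time: 19.47
tool_pos: [0.502, -0.1542, 0.19]
tcp_rot: [3.135, 0.194, 0.003]
wrist_force: [-1.8, 0.1, 5.1]
width: 0.655
grip_force: 48.5
```

Contact at the expected height. I'll release gently and rise.

{"fn": "play_rows", "kwargs": {
  "moves": [
    [[0,0,0,0,0,0,62],[0,0,0,0,0,0,72],[0,0,0,0,0,0,72],[0,0,0,0,0,-0.08,72],[0,0,0,0,0,-0.2,72]]
  ]
}}

```text
time: 19.88
tool_pos: [0.499, -0.1531, 0.2135]
tcp_rot: [-3.133, -0.194, 0.01]
wrist_force: [0.3, -0.2, -0.6]
width: 0.844
grip_force: 0.0
```

{"fn": "play_rows", "kwargs": {
  "moves": [
    [[0,0,0,0,0,-0.3,72],[0,0,0,0,0,-0.35,72],[0,0,0,0,0,-0.35,72],[0,0,0,0,0,-0.35,72],[0,0,0,-0.3,0,0,72]]
  ]
}}

```text
time: 20.3
tool_pos: [0.4776, -0.1587, 0.3604]
tcp_rot: [3.13, 0.197, 0.023]
wrist_force: [0.3, 0.0, 0.9]
width: 0.843
grip_force: 0.0
```

{"fn": "play_rows", "kwargs": {
  "moves": [
    [[0,0,0,0,0.4,0,72],[0,0,0,0,0.4,0,72],[0,0,0,0,0.4,0,72],[0,0,0,0,0,0,72],[0,0,0,0,0,0,72]]
  ]
}}

```text
time: 20.72
tool_pos: [0.4861, -0.2784, 0.3511]
tcp_rot: [-3.135, -0.19, 0.001]
wrist_force: [0.2, 0.5, -0.6]
width: 0.845
grip_force: 0.0
```

```bash
python3 - <<'E'
from h import *
from workcell import vision
s,R=st(); A=[]
for n in("top","side"):
    c=vision.read_camera(n); X=cloud(c)
    h=cv2.cvtColor(c["image"],cv2.COLOR_RGB2HSV); bl=(h[...,0]>100)&(h[...,0]<130)&(h[...,1]>150)
    for nm,z,c0 in(("tube",.233,(.489,-.07)),("jar",.223,(.502,-.154))):
        m=bl&(abs(X[...,2]-z)<.012)&(np.hypot(X[...,0]-c0[0],X[...,1]-c0[1])<.042); p=X[m]
        if len(p): print(n,nm,len(p),((p.max(0)+p.min(0))/2).round(4),np.ptp(p,0).round(3))
    A.append(cv2.resize(c["image"],(400,300)) if n=="side" else cv2.resize(c["image"][150:310,230:443],(400,300)))
    m=(abs(X[...,2]-.253)<.006)&(X[...,0]>.5)&(X[...,0]<.65)&(X[...,1]>-.2)&(X[...,1]<.08)
    v=cv2.fitLine(X[m][:,:2].astype(np.float32),cv2.DIST_HUBER,0,.01,.01).ravel(); print("door head",np.rad2deg(np.arctan2(v[1],v[0])).round(1))
cv2.imwrite("pics/fin.png",np.hstack(A)[...,::-1])
E
```

```text
20.72 [ 0.4861 -0.2784  0.3511] head -83.1 z [-0.001  0.001 -1.   ] F [ 0.2  0.5 -0.6] w 72.2 g 0.0 q [-0.56 -0.    1.69  0.    1.46  0.89]
top tube 117 [ 0.4862 -0.0716  0.2309] [0.028 0.03  0.009]
top jar 356 [ 0.499  -0.1564  0.221 ] [0.051 0.055 0.011]
door head -82.0
side tube 69 [ 0.4866 -0.0639  0.2315] [0.025 0.031 0.018]
side jar 170 [ 0.5007 -0.152   0.2196] [0.047 0.058 0.017]
door head -82.0
```

View pics/fin.png

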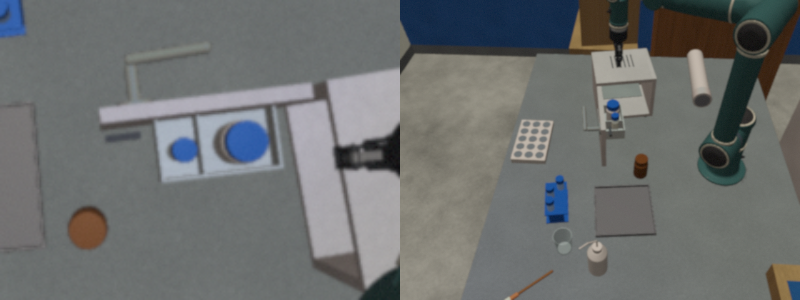

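The final picture shows the tube upright in the narrow bin (183,150) and the jar upright in the wide bin (245,142). The door is still wide open, and the bystanders and brown jar are where they were. The gripper is clear of everything.

```bash
python3 -c "
from workcell import bot
print(bot.finish_job())"
```

```text
the job is handed in; nothing more can be done
None
```

The job is handed in at about 21 s: the lever was turned to its stop without forcing (about 12 N on the wrist), the door stands open at about 92°, the tube is upright in the narrow bin and the jar in the wide bin, and the beaker, wash bottle, rack and brown jar were left where they were.

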